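# Zero the test dial and close the fixture cover

### The job

The board test is over: on the sloping control box, turn the big black dial back until its pointer stands on the long zero mark of the scale. Only then lower the fixture's hinged cover gently, without letting it slam, until it is fully closed on its base. Leave the other things on the bench where they are.

Things in the scene. Friction and masses are not known exactly. Their poses are not given: they have to be found in the camera images.
- control_box: Fixed grey wedge-shaped control box, left or right of the fixture, 190 mm deep (x), 186 wide (y). Origin under its middle, x points away from the robot. Its top panel slopes down towards -x by 0.30 rad (normal -0.296, 0, 0.955 in the box frame) and is 85 mm high at the dial axis, above the origin. A flat aluminium scale disc, 140 mm across, surrounds the dial.
- dial (a joint): Dial angle (rad): 0 with the pointer on the zero mark, growing clockwise seen from above the panel; stops at -0.35 (it can overshoot zero) and 4.7. Starts between 2.6 and 3.8, so it is turned back counter-clockwise, mostly with regrasps. About 0.1 N m of friction; it stays where it is left.
- dial_grip (a point): On the dial's axis, 36 mm above the panel, 22 above the skirt, 8 below the top of the grip bar. Black dial: round skirt 80 mm across, on it a bar to grip 64 mm long, 18 wide, 30 high. x points along the bar to the pointer (narrow fin with a white line, tip 52 mm from the axis), z out of the panel; the frame turns with the dial.
- zero_mark (a point): Middle of the long thick black zero mark (22 x 7 mm) on the scale, at the panel's upper side (away from the robot), 57 mm from the dial's axis. The other marks are thin, 8 mm long, every 30 degrees clockwise from zero.
- fixture: Fixed board test fixture: open aluminium box 160 mm deep (x), 200 wide (y), 60 high, with a circuit board inside. Origin under its middle, x points away from the robot. The cover's hinge axis runs along y through (0.08, 0, 0.06) m in this frame, on the far rim.
- cover (a joint): Cover angle (rad): 0 closed flat on the box, pi/2 upright. Starts between 1.35 and 1.7, opens to 1.75. The hinge is stiff (about 0.42 N m): the cover stays at any angle and must be pushed all the way down, with 1 to 4 N near its free edge, to a firm stop at 0.
- cover_edge (a point): Middle of the cover's free edge on its outer face (on top when closed). The cover is a grey plate reaching 160 mm from the hinge axis, 200 wide, 12 thick, its inner face in the hinge axis; a tab 60 mm wide, 8 thick sticks out 13 mm beyond the edge. Upright, its outer face looks away from the robot and is free to push on.
- screwdriver: loose screwdriver with a yellow handle, 170 mm, lying between the control box and the fixture; bystander, origin under its middle
- brush: loose wooden brush, 160 mm, lying at the right; bystander, origin under its middle
- hard_drive: loose opened hard drive, 147 x 102 x 26 mm, lying flat at the back; bystander, origin under its middle
- fan: loose black cooling fan standing upright at the back, 40 x 120 x 120 mm; bystander, origin under its middle
- board_holder: loose blue clamp for circuit boards, 120 x 80 x 26 mm, at the left; bystander, origin under its middle
- flux_jar: loose small white-capped jar, 60 mm wide, 70 mm high, at the back; bystander, origin under its middle
- wrench: loose steel wrench, 150 mm, at the right; bystander, origin under its middle

How it is judged:
By the outcome, as a careful person would: the job done as asked, in the order asked, and still so for the second after the job is handed in, with the robot touching nothing.
It also fails if it takes over 72 s, if anything falls off the work surface, if the arm or the gripper's body presses on something with over 40 N, if the wrist force passes 120 N, or if a joint passes its speed limit or range.

### The arm

A 6-joint arm with a two-finger parallel gripper is mounted at the origin on the work surface. World frame = base frame: x ahead of the robot, y to its left, z up, the work surface at z = 0. Lengths are in m, angles in rad, forces in N, time in s.
With the tool pointing down it reaches from about 0.375 to 0.9 m from the base axis. Payload 3.1 kg.
Tool frame: the origin (TCP) lies at the centre of the arm's flange, where the gripper is bolted on; the fingertips stand 173 mm ahead of it and the grasp point (between the pads) lies 155 mm ahead of it; z points along the fingers, y is the line along which they close (so a half turn about z gives the same grasp; the last joint's range is limited). The gripper opens to 85 mm and grips with 20 to 120 N. Pads are 22 mm wide; open, the fingers measure 114 mm over their backs; the gripper's body (76 mm by 85 mm) begins 54 mm behind the grasp point. The pads swing forward as they close: fully open they stand 13 mm farther back than shut.
Start: joints at [-0.178, 0.527, 1.433, -0, 1.181, -0.178], TCP at [0.625, 0, 0.405] pointing down, gripper open.
Joint ranges: [-3.08, 3.08], [-0.75, 2.2], [0.22, 2.44], [-1.43, 4.57], [0, 2.65], [-2.85, 2.85]. Speed limits (rad/s): [2.79, 2.79, 3.14, 3.14, 3.14, 3.14].

### API

Orientations are given as a unit quaternion [x, y, z, w].
In Python, from station import * gives the robot as it stands.
- The arm moves only by the shell command python3 -m jog 'ROWS' [OPENING] [FORCE]. ROWS is a JSON object of lists of equal length, an entry for each row: "linear": the shift along the world's x, y, z in mm, a list of three; "turn": the turn about the world's z in units of 5 degrees (1.0 is 5 degrees). A call has 1 to 12 rows; each row shifts and turns the commanded pose from where the row before left it; what a row does not reach is not made up. A row lasts 1/8 s, in which the tool goes at most 62.5 mm and 10.7 degrees, less where a joint would pass 70% of its speed; a pose out of reach is approached as far as the arm can. A call is refused whole if a number of a shift passes 62.5 or a number of a turn 1, either way. A call with a gripper value outside its range is refused whole. OPENING is the opening, from 0 (shut) to 1 (fully open), set as the call begins (- or left out, the last holds). The fingers move at their own pace and stop on an object; FORCE is the grip in N (left out, the last holds). Time passes only in rows, so rows that do not move let the fingers close. It gives the time, the measured TCP pose, the force, the opening and the grip force at its end, in the units of the state.
- sense(): the state, without advancing time (a new reading comes with each control period).
- snapshot(name): name is "scene" or "side" or "wrist"; returns the picture (420x560x3 uint8, red, green, blue); there is no depth.
- get_calibration(name): a dict with "fx", "fy", "cx", "cy" (pixels), "world_to_cam" (4x4, takes a point from world to camera coordinates). Camera axes: x right, y down, z forward; pixel columns grow to the right and rows downward; lengths in m; the calibration is good to about 2 mm. A picture is of the moment at which its call begins: read the wrist's pose just before it. get_calibration takes no time and is no camera call; for the wrist camera it gives the pose at the moment of the call.
- sign_off(): hands the job in; it is judged then, once.
The state is a dict: "t": time; "q": joint angles; "qd": joint speeds; "tau": joint torques, N m; "tcp_pos": TCP position; "tool_rot": TCP orientation; "force": force on the tool from outside, world axes, zero at the start; "ft_torque": the same for the moment, N m; "finger_gap": opening from 0.0 (shut) to 1.0 (fully open); "gripper_force": force on a finger pad.
Only numpy, scipy, OpenCV 4.12 (cv2) and the standard library are available. Lean on these libraries where they do the work, as an engineer would, in place of code of your own. Each camera call takes 0.05 s, during which the arm holds its last target. There are 200 camera calls.

## Working session

There is one attempt and no reset: what is moved stays moved. The work goes in short steps, Python scripts to look and compute and a shell command to move; the robot and the scene stay as the last step left them, time stands still between calls to the robot, and variables do not carry over. Pictures are saved under pics/ and viewed, at most 10 in all, crops included, and the job is handed in when it is done.

```bash
mkdir -p pics; ls
python3 - <<'E'
from station import *
import cv2,json
s=sense();print({k:s[k] for k in('t','tcp_pos','tool_rot','finger_gap')})
for n in('scene','side','wrist'):
    c=get_calibration(n);im=snapshot(n);cv2.imwrite(f'pics/{n}0.png',im[:,:,::-1]);print(n,c)
E
```

```text
pics
{'t': 0.0, 'tcp_pos': array([6.24652350e-01, 9.81793646e-05, 4.03714092e-01]), 'tool_rot': array([ 7.07096367e-01,  7.07116326e-01, -6.31890859e-04, -9.11124935e-04]), 'finger_gap': 0.9996182036430497}
scene {'fx': 499.7646789069819, 'fy': 499.7646789069819, 'cx': 274.7420586628918, 'cy': 209.69176140100032, 'world_to_cam': array([[ 0.70981199,  0.70437157, -0.00525656, -0.45809979],
       [ 0.60061746, -0.60912153, -0.5179089 , -0.32676174],
       [-0.36800219,  0.36446076, -0.85541963,  2.08939934],
       [ 0.        ,  0.        ,  0.        ,  1.        ]])}
side {'fx': 463.14187517672974, 'fy': 463.14187517672974, 'cx': 284.41415282095835, 'cy': 210.19032771637572, 'world_to_cam': array([[ 0.98209788, -0.18833748,  0.00357069, -0.61858458],
       [-0.13066999, -0.69479557, -0.70723721,  0.15169211],
       [ 0.13568017,  0.69410958, -0.70696731,  1.33623803],
       [ 0.        ,  0.        ,  0.        ,  1.        ]])}
wrist {'fx': 298.3109482087261, 'fy': 298.3109482087261, 'cx': 276.2569160386206, 'cy': 212.4417062033711, 'world_to_cam': array([[ 9.99999903e-01, -2.76780532e-04, -3.41987176e-04,
        -6.24840036e-01],
       [-1.72383123e-04, -9.61661642e-01,  2.74238686e-01,
        -3.38631725e-02],
       [-4.04779879e-04, -2.74238601e-01, -9.61661596e-01,
         3.77825951e-01],
       [ 0.00000000e+00,  0.00000000e+00,  0.00000000e+00,
         1.00000000e+00]])}
```

View pics/scene0.png

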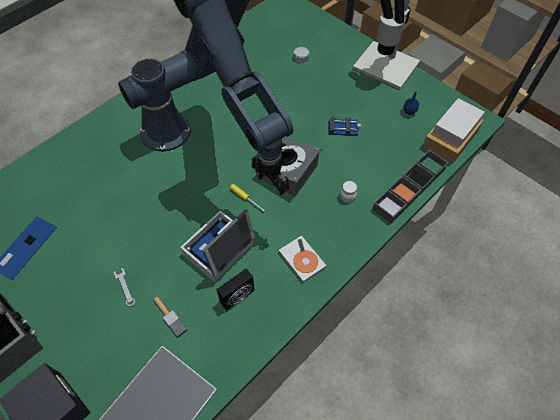

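View pics/side0.png

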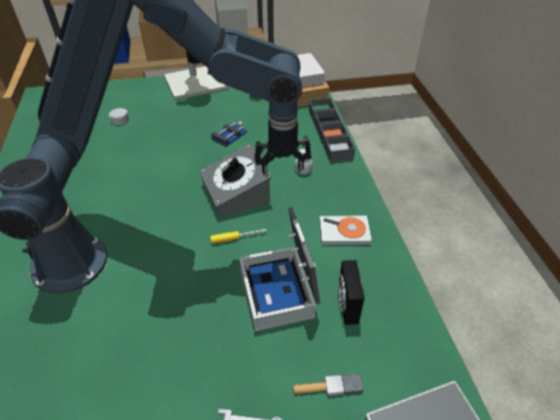

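The scene view shows the control box with dial at about (290,158), the fixture at (215,250) with the cover up, and the screwdriver at (245,195). The side view shows the scale disc at (234,174) and the fixture at (278,290), with its cover edge near (300,240).

Run:
```python
import cv2,numpy as np
a=cv2.imread('pics/side0.png')[135:335,190:390];b=cv2.imread('pics/wrist0.png')
a=cv2.resize(a,None,fx=3,fy=3,interpolation=cv2.INTER_CUBIC)
cv2.imwrite('pics/c1.png',a)
```

```text
(no output)
```

View pics/c1.png

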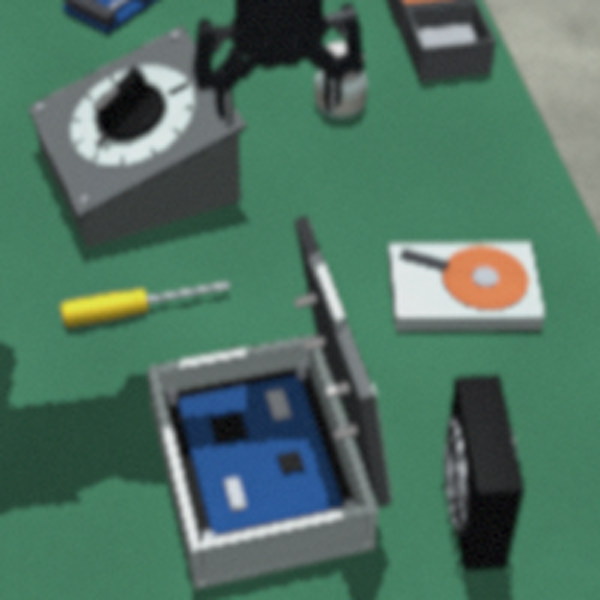

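View pics/wrist0.png

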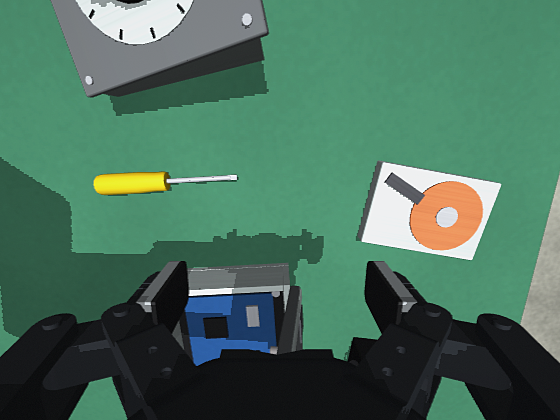

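The crop shows the dial pointing up and away (crop (133,75)), the zero mark at (180,88), and the cover slightly past upright. In the wrist view the box is only partly visible at the top left, so I'll locate the dial from the side view and then move the wrist camera over it.

```bash
cat > h.py <<'E'
import numpy as np,cv2
from station import *
def ray(c,uv):
    M=c['world_to_cam'];R=M[:3,:3];o=-R.T@M[:3,3]
    d=R.T@np.array([(uv[0]-c['cx'])/c['fx'],(uv[1]-c['cy'])/c['fy'],1.]);return o,d/np.linalg.norm(d)
def onz(c,uv,z):
    o,d=ray(c,uv);return o+d*(z-o[2])/d[2]
def onplane(c,uv,p,n):
    o,d=ray(c,uv);return o+d*((p-o)@n)/(d@n)
def proj(c,p):
    q=c['world_to_cam'][:3,:3]@p+c['world_to_cam'][:3,3];return np.array([c['fx']*q[0]/q[2]+c['cx'],c['fy']*q[1]/q[2]+c['cy']])
E
python3 - <<'E'
from h import *
c=get_calibration('side')
for n,uv,z in [('dial',(234,174),.085),('fixNL',(190+152/3,135+372/3),.06),('fixNR',(190+195/3,135+548/3),.06),('fixFR',(190+375/3,135+510/3),.06),('fixFL',(190+322/3,135+345/3),.06),('scrhandle',(212,239),.01),('scrtip',(265,231),.005)]: print(n,onz(c,uv,z).round(3))
E
```

```text
dial [0.504 0.204 0.085]
fixNL [ 0.483 -0.126  0.06 ]
fixNR [ 0.495 -0.317  0.06 ]
fixFR [ 0.649 -0.309  0.06 ]
fixFL [ 0.643 -0.124  0.06 ]
scrhandle [0.41  0.007 0.01 ]
scrtip [0.572 0.014 0.005]
```

```bash
python3 -m jog '{"linear":[[-30,40,0],[-30,40,0],[-30,40,0],[-30,40,0],[0,0,0],[0,0,0]],"turn":[0,0,0,0,0,0]}'
python3 - <<'E'
from h import *
c=get_calibration('wrist');im=snapshot('wrist')[:,:,::-1]
import pickle;pickle.dump((c,im),open('w1.pkl','wb'))
cv2.imwrite('pics/w1.png',im)
E
```

```text
t: 0.9
tcp_pos: [0.5053, 0.1601, 0.4048]
tool_rot: [0.707, 0.707, 0.0, 0.0]
force: [0.0, -0.9, 0.2]
finger_gap: 0.999
gripper_force: 0.0
```

View pics/w1.png

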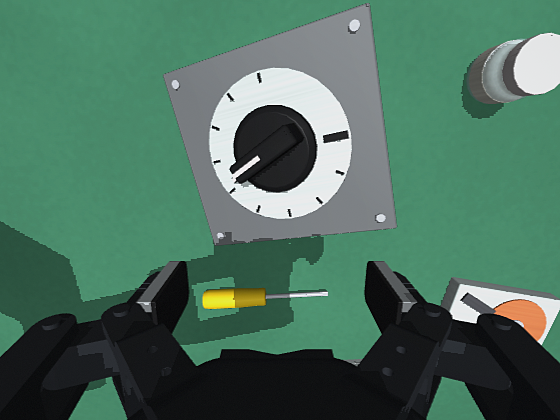

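The wrist view shows the whole dial: disc centred near (281,143), zero mark at (336,136), white pointer line from (234,179) to (259,158) at the lower left.

```bash
cat > dial.py <<'E'
from h import *
def measure(c,im,yaw0=0.1,quiet=False):
    hsv=cv2.cvtColor(im,cv2.COLOR_BGR2HSV)
    m=((hsv[...,2]>170)&(hsv[...,1]<60)).astype(np.uint8)
    m=cv2.morphologyEx(m,cv2.MORPH_CLOSE,np.ones((9,9)))
    cs=cv2.findContours(m,cv2.RETR_EXTERNAL,cv2.CHAIN_APPROX_NONE)[0]
    k=max((k for k in cs if len(k)>30 and cv2.boundingRect(k)[1]<260),key=cv2.contourArea)
    e=cv2.fitEllipse(cv2.convexHull(k));return e
E
python3 - <<'E'
import pickle;from dial import *
c,im=pickle.load(open('w1.pkl','rb'))
e=measure(c,im);print(e)
yaw=.15
for _ in range(6):
    n=np.array([-.296*np.cos(yaw),-.296*np.sin(yaw),.955])
    C=onz(c,e[0],.085)
    # true disc centre: fit circle to ellipse points on plane
    t=np.radians(np.arange(0,360,5));pts=cv2.ellipse2Poly(tuple(map(int,np.round(e[0]))),(int(e[1][0]/2),int(e[1][1]/2)),int(e[2]),0,360,5)
    P=np.array([onplane(c,p,C,n) for p in pts]);C2=P.mean(0);C=C2+n*((np.array([0,0,.085])-C2)@n)*0
    r=np.linalg.norm(P-C,axis=1)
    Z=onplane(c,(336,136),C,n);d=Z-C;yaw=np.arctan2(d[1],d[0]);
print('C',C,'r',r.min(),r.max(),'zero',np.linalg.norm(d),'yaw',yaw)
ex=np.array([np.cos(yaw)*.955,np.sin(yaw)*.955,.296]);ey=np.cross(n,ex)
for h in(.02,.03,.044):
    a,b=[onplane(c,p,C+n*h,n)-C for p in((234,179),(259,158))]
    f=lambda v:np.array([v@ex,v@ey]);A,B=f(a),f(b);
    print(h,A,B,'dial ang cw',(-np.arctan2(*(A-B)[::-1]))%(2*np.pi), (-np.arctan2(A[1],A[0]))%(2*np.pi))
G=C+n*.036;print('grip',G)
E
```

```text
((279.9708557128906, 142.7525634765625), (141.91128540039062, 151.93539428710938), 164.858642578125)
C [0.50674758 0.21349395 0.08387857] r 0.06629315207297852 0.07263444636113875 zero 0.05594951688683718 yaw 0.18468527173073054
0.02 [-0.04155776 -0.0222643 ] [-0.01222725 -0.0064717 ] dial ang cw 2.647671401773499 2.64976082345124
0.03 [-0.03650917 -0.0207205 ] [-0.00832466 -0.00554496] dial ang cw 2.6476714017734984 2.6253810973434755
0.044 [-0.02944113 -0.01855917] [-0.00286105 -0.00424751] dial ang cw 2.6476714017734984 2.579132186016497
grip [0.49627279 0.21153712 0.11825857]
```

```bash
python3 -m jog '{"linear":[[-3,13,0],[-3,13,0],[-3,13,0],[0,12,0],[0,0,-10],[0,0,-10],[0,0,-10],[0,0,-10],[0,0,-10],[0,0,-10],[0,0,0],[0,0,0]],"turn":[-1,-1,-1,-1,-1,-1,-1,-1,-1,-1,-0.2,0]}' 0.5; python3 -m jog '{"linear":[[0,0,-15],[0,0,-15],[0,0,-15],[0,0,-15],[0,0,-5],[0,0,0]],"turn":[0,0,0,0,0,0]}';python3 - <<'E'
from h import *
print(sense()['q'])
a=[cv2.resize(snapshot('side')[110:230,180:320,::-1],None,fx=3,fy=3),cv2.resize(snapshot('wrist')[:,:,::-1],(480,360))]
cv2.imwrite('pics/g1.png',np.hstack([a[0][:360,:320],a[1]]))
E
```

```text
t: 2.45
tcp_pos: [0.4968, 0.2104, 0.3449]
tool_rot: [0.943, 0.334, 0.0, 0.0]
force: [-0.3, -0.4, -0.2]
finger_gap: 0.498
gripper_force: 0.0
t: 3.2
tcp_pos: [0.4959, 0.211, 0.2791]
tool_rot: [0.943, 0.334, -0.001, -0.0]
force: [0.2, 0.5, -0.3]
finger_gap: 0.498
gripper_force: 0.0
[ 1.94909374e-01  5.98293844e-01  1.75771419e+00 -2.59179519e-05
  7.86612990e-01  1.08492101e+00]
```

View pics/g1.png

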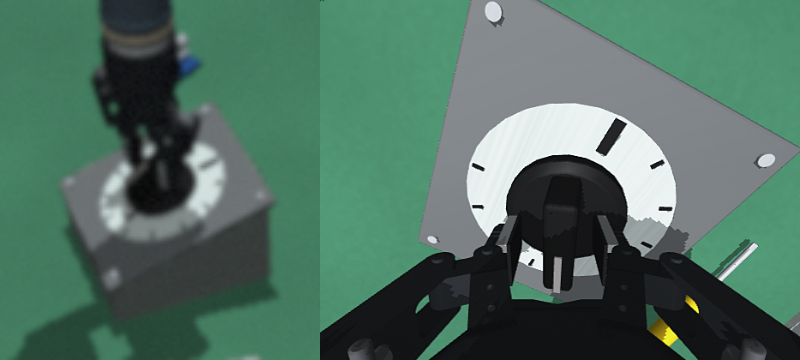

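The wrist view shows the bar centred and aligned between the open pads (bar at about (565,215), pads at (513,250) and (605,240)). I'll close and turn.

```bash
python3 -m jog '{"linear":[[0,0,0],[0,0,0],[0,0,0],[0,0,0],[0,0,0]],"turn":[0,0,0,0,0]}' 0 30; python3 -m jog '{"linear":[[0,0,0],[0,0,0],[0,0,0],[0,0,0],[0,0,0],[0,0,0]],"turn":[0.5,1,1,1,1,0.5]}'
```

```text
t: 3.92
tcp_pos: [0.4971, 0.2103, 0.2806]
tool_rot: [0.942, 0.334, 0.002, 0.001]
force: [1.7, -5.1, 2.7]
finger_gap: 0.219
gripper_force: 29.9
t: 4.68
tcp_pos: [0.4964, 0.2108, 0.2808]
tool_rot: [0.848, 0.53, 0.001, 0.001]
force: [-1.5, -1.3, 3.3]
finger_gap: 0.222
gripper_force: 73.1
```

```bash
python3 -m jog '{"linear":[[0,0,0],[0,0,0],[0,0,0],[0,0,0],[0,0,0],[0,0,0],[0,0,0],[0,0,0],[0,0,0],[0,0,0]],"turn":[1,1,1,1,1,1,1,1,1,1]}'
python3 - <<'E'
from h import *
cv2.imwrite('pics/g2.png',snapshot('wrist')[:,:,::-1])
E
```

```text
t: 5.92
tcp_pos: [0.4941, 0.2117, 0.281]
tool_rot: [0.544, 0.839, 0.0, -0.001]
force: [-8.8, 1.0, 9.6]
finger_gap: 0.223
gripper_force: 93.1
```

View pics/g2.png

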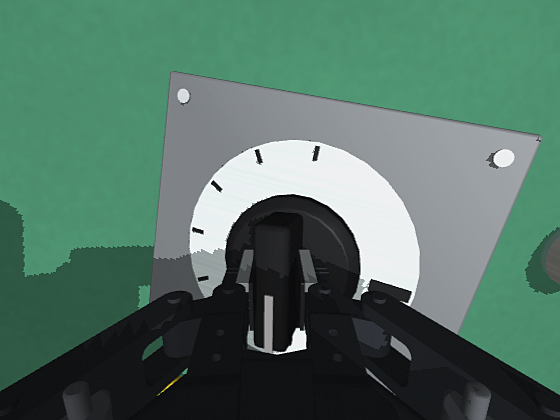

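The dial is following the gripper (bar at about (275,280), zero mark at (390,290)). I'll continue to zero.

```bash
python3 -m jog '{"linear":[[0,0,0],[0,0,0],[0,0,0],[0,0,0],[0,0,0],[0,0,0],[0,0,0],[0,0,0],[0,0,0],[0,0,0],[0,0,0],[0,0,0]],"turn":[1,1,1,1,1,1,1,1,1,1,1,1]}'; python3 -m jog '{"linear":[[0,0,0],[0,0,0],[0,0,0],[0,0,0],[0,0,0],[0,0,0],[0,0,0]],"turn":[1,1,1,0.3,0,0,0]}'; python3 -m jog '{"linear":[[0,0,0],[0,0,0],[0,0,0]],"turn":[0,0,0]}' 0.5;  python3 -m jog '{"linear":[[0,0,20],[0,0,30],[0,-10,40],[0,-40,40],[0,0,0],[0,0,0]],"turn":[0,0,0,0,0,0]}'
python3 - <<'E'
from h import *
print(sense()['q'])
c=get_calibration('wrist');im=snapshot('wrist')[:,:,::-1]
import pickle;pickle.dump((c,im),open('w2.pkl','wb'))
cv2.imwrite('pics/w2.png',im)
E
```

```text
t: 7.48
tcp_pos: [0.492, 0.2094, 0.28]
tool_rot: [0.05, 0.999, -0.003, -0.006]
force: [-9.6, -10.9, 13.2]
finger_gap: 0.216
gripper_force: 28.7
t: 8.35
tcp_pos: [0.4924, 0.2083, 0.2799]
tool_rot: [-0.093, 0.996, -0.003, -0.007]
force: [-8.8, -14.0, 10.6]
finger_gap: 0.206
gripper_force: 29.5
t: 8.72
tcp_pos: [0.4963, 0.2114, 0.2798]
tool_rot: [-0.092, 0.996, 0.0, 0.0]
force: [0.4, -0.9, -0.1]
finger_gap: 0.495
gripper_force: 0.0
t: 9.48
tcp_pos: [0.4956, 0.1613, 0.4092]
tool_rot: [-0.091, 0.996, 0.0, -0.0]
force: [-0.6, -0.3, -0.5]
finger_gap: 0.5
gripper_force: 0.0
[ 9.98771162e-02  3.82665396e-01  1.68548271e+00  7.42350250e-04
  1.07428575e+00 -1.65410076e+00]
```

View pics/w2.png

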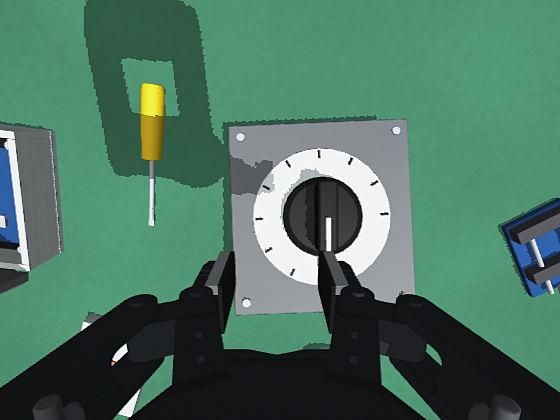

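The dial is at (322,217) with the pointer pointing down in the image. The zero mark is hidden behind a finger, so I'll shift the camera.

```bash
python3 -m jog '{"linear":[[40,20,0],[40,20,0],[0,0,0],[0,0,0]],"turn":[0,0,0,0]}'
python3 - <<'E'
from h import *
c=get_calibration('wrist');im=snapshot('wrist')[:,:,::-1].copy()
import pickle;pickle.dump((c,im),open('w3.pkl','wb'))
p=proj(c,np.array([.507,.2135,.085])).astype(int);print(p)
y,x=max(p[1]-110,0),p[0]-120
print('crop',x,y)
cv2.imwrite('pics/w3.png',cv2.resize(im[y:y+225,x:x+260],None,fx=2.6,fy=2.6,interpolation=cv2.INTER_CUBIC))
E
```

```text
t: 10.02
tcp_pos: [0.575, 0.2016, 0.4077]
tool_rot: [-0.092, 0.996, -0.0, -0.002]
force: [-0.6, -0.3, -0.0]
finger_gap: 0.5
gripper_force: 0.0
[300 133]
crop 180 23
```

View pics/w3.png

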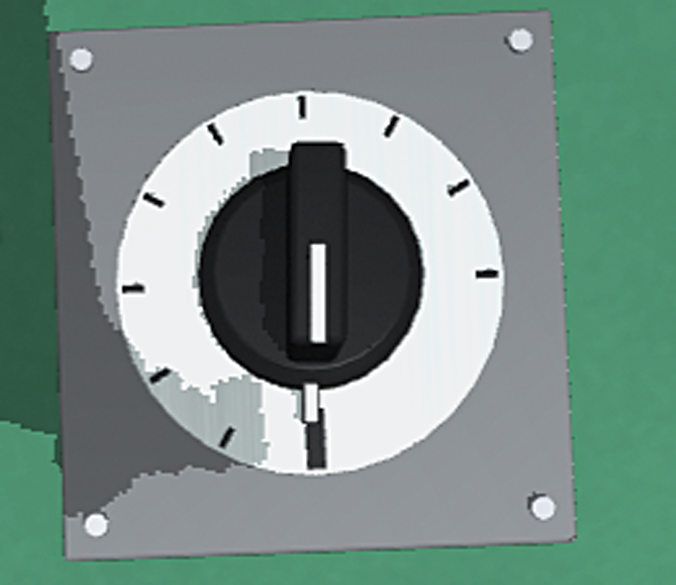

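The pointer is almost on the zero mark: white line on the bar at crop (318,243)–(318,342), fin line at (311,400), zero mark at about (316,440). I'll compute the residual.

Run:
```python
import pickle;from h import *
c,im=pickle.load(open('w3.pkl','rb'))
u=lambda x,y:(180+x/2.6,23+y/2.6)
C=np.array([.507,.2135,.085]);yaw=.185
zero=u(316.5,445);m=[u(302,107),u(133,288),u(487,273)]
for _ in range(5):
    n=np.array([-.296*np.cos(yaw),-.296*np.sin(yaw),.955]);ex=np.array([np.cos(yaw)*.955,np.sin(yaw)*.955,.296]);ey=np.cross(n,ex)
    pt=lambda q,h=0:onplane(c,q,C+n*h,n)
    Z=pt(zero);A,B1,B2=[pt(q) for q in m]
    d=Z-A;yaw=np.arctan2(d@[0,1,0],d@[1,0,0])
f=lambda v:np.array([v@ex,v@ey])*1000
print('yaw',yaw,'Z',f(Z-C),'180',f(A-C),'90s',f(B1-C),f(B2-C))
d=f(B1-B2);print('90 line angle off',np.arctan2(d[0],d[1]))
for a,b,hs in((u(318,243),u(318,342),(.044,)),(u(311,388),u(311,420),(.018,.025,.03))):
  for h in hs:
    P,Q=pt(a,h),pt(b,h);dd=f(Q-P);print(h,f(P-C-n*h),f(Q-C-n*h),'pointer ccw',np.arctan2(dd[1],dd[0]))
```

```text
yaw 0.2265673275025505 Z [57.5993228  -1.47937036] 180 [-66.28451484  -1.47937036] 90s [ -2.44504769 -65.7619494 ] [-2.24423896 62.88523906]
90 line angle off -3.1400317289650235
0.044 [-0.7556738 -1.7518312] [29.7384976  -3.05768353] pointer ccw -0.042796866460652616
0.018 [39.673746   -3.89733061] [50.53911065 -4.36021278] pointer ccw -0.04257587831181793
0.025 [40.7715913  -4.40819344] [51.34696942 -4.85872171] pointer ccw -0.042575878311817
0.03 [41.55576652 -4.77309547] [51.92401139 -5.21479952] pointer ccw -0.042575878311816626
```

Residual is 0.043 rad clockwise (2.4°). I'll regrasp and turn it the last half unit.

```bash
python3 -m jog '{"linear":[[-40,4,0],[-40,4,0],[0,0,-30],[0,0,-30],[0,0,-25],[0,0,-20],[0,0,-13],[0,0,-10],[0,0,0],[0,0,0]],"turn":[0,0,0,0,0,0,0,0,0,0]}'; python3 -m jog '{"linear":[[0,0,0],[0,0,0],[0,0,0],[0,0,0],[0,0,0],[0,0,0],[0,0,0],[0,0,0]],"turn":[0,0,0,0,0.25,0.25,0,0]}' 0 30;  python3 -m jog '{"linear":[[0,0,0],[0,0,0],[0,0,0]],"turn":[0,0,0]}' 0.5; python3 -m jog '{"linear":[[0,0,20],[0,0,30],[0,0,40],[40,-4,38],[40,-4,0],[0,0,0],[0,0,0]],"turn":[0,0,0,0,0,0,0]}'
python3 - <<'E'
from h import *
c=get_calibration('wrist');im=snapshot('wrist')[:,:,::-1].copy()
import pickle;pickle.dump((c,im),open('w4.pkl','wb'))
p=proj(c,np.array([.505,.2115,.085])).astype(int)
y,x=max(p[1]-110,0),p[0]-120
print('crop',x,y)
cv2.imwrite('pics/w4.png',cv2.resize(im[y:y+225,x:x+260],None,fx=2.6,fy=2.6,interpolation=cv2.INTER_CUBIC))
E
```

```text
t: 11.32
tcp_pos: [0.4962, 0.2091, 0.2822]
tool_rot: [-0.091, 0.996, 0.0, 0.001]
force: [0.4, -0.1, 0.8]
finger_gap: 0.502
gripper_force: 0.0
t: 12.32
tcp_pos: [0.4963, 0.2084, 0.2825]
tool_rot: [-0.114, 0.994, -0.001, 0.001]
force: [-0.1, -5.3, 6.1]
finger_gap: 0.202
gripper_force: 32.4
t: 12.7
tcp_pos: [0.4959, 0.2093, 0.2815]
tool_rot: [-0.113, 0.994, 0.0, -0.0]
force: [0.3, 0.3, 0.1]
finger_gap: 0.499
gripper_force: 0.0
t: 13.58
tcp_pos: [0.5751, 0.2011, 0.4087]
tool_rot: [-0.113, 0.994, 0.0, -0.002]
force: [0.4, -1.2, -0.4]
finger_gap: 0.501
gripper_force: 0.0
crop 182 21
```

View pics/w4.png

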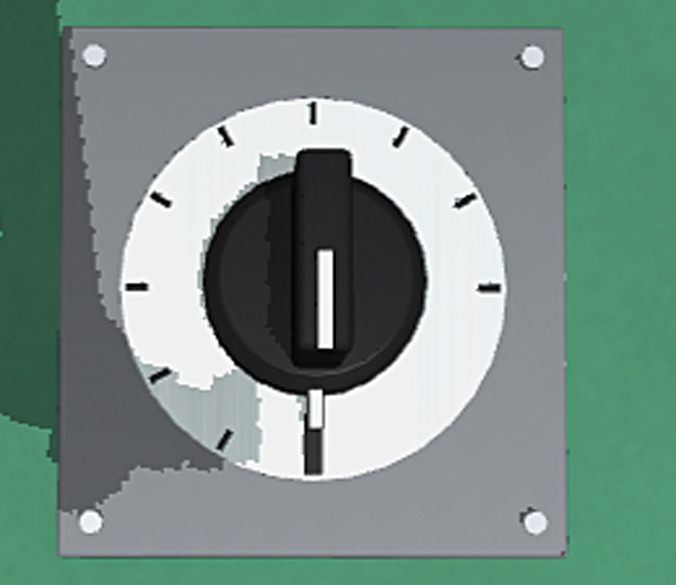

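The pointer now lines up with the zero mark (crop: mark at x≈313, pointer line vertical and parallel to the 180°–0° line). All 10 views are used, so the rest goes by numbers: estimate the cover pose from the earlier picks.

Run:
```python
from h import *
c=get_calibration('side')
u=lambda x,y:(190+x/3,135+y/3)
for z in(.215,.22,.225): print(onz(c,u(305,219),z).round(4),onz(c,u(377,388),z).round(4))
for q in(u(385,497),): print('cover low right',onz(c,q,.06).round(4))
print('fan',[onz(c,u(*q),.12).round(3) for q in((460,382),(500,380),(517,488),(466,490))])
```

```text
[ 0.6269 -0.1103  0.215 ] [ 0.6445 -0.3006  0.215 ]
[ 0.6259 -0.1152  0.22  ] [ 0.6433 -0.3044  0.22  ]
[ 0.6248 -0.1202  0.225 ] [ 0.6421 -0.3082  0.225 ]
cover low right [ 0.6603 -0.2978  0.06  ]
fan [array([ 0.738, -0.235,  0.12 ]), array([ 0.773, -0.239,  0.12 ]), array([ 0.753, -0.348,  0.12 ]), array([ 0.713, -0.342,  0.12 ])]
```

```bash
python3 -m jog '{"linear":[[0,0,20],[0,0,20],[20,-50,0],[20,-50,0],[20,-50,0],[20,-50,0],[20,-50,0],[20,-50,0],[10,-50,0],[10,-50,0],[0,-9,0],[0,0,0]],"turn":[0,0,-0.3,-0.3,-0.3,-0.3,-0.3,-0.3,0,0,0,0]}' 0 20; python3 -m jog '{"linear":[[0,0,-20],[0,0,-25],[0,0,-25],[0,0,-11],[0,0,0],[0,0,0]],"turn":[0,0,0,0,0,0]}'
```

```text
t: 15.12
tcp_pos: [0.7154, -0.2078, 0.4488]
tool_rot: [-0.035, 0.999, 0.001, -0.001]
force: [-0.7, -0.1, -0.3]
finger_gap: -0.002
gripper_force: 0.0
t: 15.88
tcp_pos: [0.7164, -0.2075, 0.3702]
tool_rot: [-0.035, 0.999, -0.001, 0.001]
force: [0.2, 1.1, -0.8]
finger_gap: 0.002
gripper_force: 0.0
```

```bash
python3 -m jog '{"linear":[[-12,-1,0],[-12,-1,0],[-12,-1,0],[-6,0,0],[-4,0,0],[-4,0,0]],"turn":[0,0,0,0,0,0]}'; python3 -m jog '{"linear":[[-4,0,0],[-4,0,0],[-4,0,0]],"turn":[0,0,0]}'
```

```text
t: 16.62
tcp_pos: [0.6659, -0.211, 0.3687]
tool_rot: [-0.035, 0.999, -0.0, 0.0]
force: [-0.8, 0.0, 0.3]
finger_gap: 0.004
gripper_force: 0.0
t: 17.0
tcp_pos: [0.6538, -0.2109, 0.3686]
tool_rot: [-0.035, 0.999, 0.0, -0.0]
force: [0.1, -0.2, 0.5]
finger_gap: -0.0
gripper_force: 0.0
```

```bash
python3 -m jog '{"linear":[[-4,0,0],[-4,0,0]],"turn":[0,0]}'; python3 -m jog '{"linear":[[-4,0,0],[-4,0,0]],"turn":[0,0]}'
```

```text
t: 17.25
tcp_pos: [0.6463, -0.211, 0.3688]
tool_rot: [-0.035, 0.999, -0.0, 0.001]
force: [4.1, 0.1, -1.9]
finger_gap: -0.004
gripper_force: 1.4
t: 17.5
tcp_pos: [0.6381, -0.2111, 0.3689]
tool_rot: [-0.035, 0.999, -0.0, 0.001]
force: [2.5, -0.4, -1.7]
finger_gap: -0.002
gripper_force: 1.3
```

Contact with the cover is made and it moves with about 3 N. I'll follow the arc.

```bash
python3 -m jog '{"linear":[[-6.8,-0.4,-1.1],[-6.7,-0.4,-1.4],[-6.6,-0.4,-1.7],[-6.5,-0.4,-2.1],[-6.4,-0.4,-2.4]],"turn":[0,0,0,0,0]}'; python3 -m jog '{"linear":[[-6.3,-0.4,-2.7],[-6.2,-0.4,-3],[-6,-0.4,-3.3],[-5.8,-0.4,-3.6],[-5.6,-0.4,-3.9]],"turn":[0,0,0,0,0]}'
```

```text
t: 18.12
tcp_pos: [0.6045, -0.2131, 0.3601]
tool_rot: [-0.035, 0.999, -0.0, 0.0]
force: [2.7, -1.7, -0.7]
finger_gap: 0.002
gripper_force: 1.2
t: 18.75
tcp_pos: [0.5746, -0.215, 0.3433]
tool_rot: [-0.035, 0.999, 0.0, -0.0]
force: [1.3, -1.3, 1.0]
finger_gap: 0.0
gripper_force: 1.0
```

```bash
python3 -m jog '{"linear":[[-5.4,-0.4,-4.2],[-5.2,-0.4,-4.4],[-5,-0.4,-4.7],[-4.7,-0.3,-4.9],[-4.5,-0.3,-5.2]],"turn":[0,0,0,0,0]}'; python3 -m jog '{"linear":[[-4.2,-0.3,-5.4],[-4,-0.3,-5.6],[-3.7,-0.3,-5.8],[-3.4,-0.2,-6],[-3.1,-0.2,-6.1]],"turn":[0,0,0,0,0]}'
```

```text
t: 19.38
tcp_pos: [0.5498, -0.2166, 0.3197]
tool_rot: [-0.035, 0.999, 0.0, -0.0]
force: [0.6, -0.0, 2.2]
finger_gap: 0.002
gripper_force: 1.0
t: 20.0
tcp_pos: [0.5316, -0.2179, 0.2907]
tool_rot: [-0.035, 0.999, 0.0, -0.0]
force: [-0.2, 0.8, 1.5]
finger_gap: 0.003
gripper_force: 0.8
```

```bash
python3 -m jog '{"linear":[[-2,-0.1,-4.4],[-1.8,-0.1,-4.4],[-1.6,-0.1,-4.5],[-1.5,-0.1,-4.6],[-1.3,-0.1,-4.6],[-1.2,0,-4.7],[-1,0,-4.7]],"turn":[0,0,0,0,0,0,0]}'; python3 -m jog '{"linear":[[-0.5,0,-2.5],[-0.4,0,-2.5],[-0.3,0,-2.5],[-0.3,0,-2]],"turn":[0,0,0,0]}'
```

```text
t: 20.88
tcp_pos: [0.5214, -0.2186, 0.259]
tool_rot: [-0.035, 0.999, -0.0, -0.0]
force: [0.7, 0.7, 1.4]
finger_gap: -0.002
gripper_force: 0.7
t: 21.38
tcp_pos: [0.5199, -0.2186, 0.2497]
tool_rot: [-0.035, 0.999, -0.0, -0.0]
force: [-1.6, 0.6, 1.3]
finger_gap: 0.001
gripper_force: 0.7
```

Tip at 0.077 m, expected stop near 0.072. I'll press down in small steps.

```bash
for i in 1 2; do python3 -m jog '{"linear":[[0,0,-1.5],[0,0,-1.5]],"turn":[0,0]}' | egrep 'tcp|force:'; done; python3 -m jog '{"linear":[[0,0,-1],[0,0,0]],"turn":[0,0]}' | egrep 'tcp|force:'
```

```text
tcp_pos: [0.5199, -0.2186, 0.2467]
force: [-1.1, -0.2, 1.7]
gripper_force: 0.7
tcp_pos: [0.52, -0.2186, 0.2453]
force: [-4.4, 1.9, 20.1]
gripper_force: 10.2
tcp_pos: [0.5199, -0.2185, 0.2453]
force: [-4.3, 0.9, 18.3]
gripper_force: 9.2
```

Firm stop at tip z = 0.072 m, the expected height of the closed cover (18–20 N). Retreat, run a numeric check, then hand in.

```bash
python3 -m jog '{"linear":[[0,0,5],[0,0,15],[0,0,30],[0,0,40],[0,0,40],[0,0,40],[0,0,0],[0,0,0]],"turn":[0,0,0,0,0,0,0,0]}'
python3 - <<'E'
from h import *
import pickle
# dial white line vs zero/180 marks in w4 (crop 182,21)
c,_=pickle.load(open('w4.pkl','rb'));u=lambda x,y:(182+x/2.6,21+y/2.6)
C=np.array([.505,.2115,.085]);yaw=.2266
n=np.array([-.296*np.cos(yaw),-.296*np.sin(yaw),.955]);ex=np.array([np.cos(yaw)*.955,np.sin(yaw)*.955,.296]);ey=np.cross(n,ex)
def ang(a,b,h):
    d=onplane(c,b,C+n*h,n)-onplane(c,a,C+n*h,n);return np.arctan2(d@ey,d@ex)
print('dial err',ang(u(325,250),u(324.5,348),.044)-ang(u(313,112),u(313.5,455),0), ang(u(316.5,392),u(316,428),.02))
# cover: does the blue board (visible only when open) still show?
b=cv2.imread('pics/side0.png');a=snapshot('side')[:,:,::-1]
for im in(b,a):
    h=cv2.cvtColor(np.ascontiguousarray(im[240:325,235:320]),cv2.COLOR_BGR2HSV);print('blue px',int(((abs(h[...,0].astype(int)-110)<15)&(h[...,1]>130)).sum()))
E
```

```text
t: 23.12
tcp_pos: [0.5197, -0.2183, 0.4126]
tool_rot: [-0.035, 0.999, 0.0, -0.0]
force: [-0.2, -0.7, 0.2]
finger_gap: -0.001
gripper_force: 0.0
dial err -0.006858981953023218 -0.016216395677376885
blue px 1782
blue px 0
```

```bash
python3 -c "
from station import *
print(sign_off())"
```

```text
the job is handed in; nothing more can be done
None
```

The dial's pointer is on the zero mark (measured within about 0.02 rad), the cover was then lowered slowly to its firm stop and is closed, and the job was handed in at about 23 s.

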